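# Let one soap out of the lever-lid dispenser

## Task

Press the red lever of the soap dispenser right down with the fingertips so that its blue lid opens fully and the rose soap inside slides out to the front stop. Then let the lever come up slowly under the fingers, so that the lid eases shut behind the soap without slamming. Work the dispenser by its lever only: do not touch the soap or the lid, and leave the other things where they are.

Things in the scene. Friction and masses are not known exactly. Their poses are not given: they have to be found in the camera images.
- dispenser: table-top soap dispenser, fixed to the table for the job, 260 mm long (x), 112 wide (y), 180 high: a 26-degree slippery metal chute that descends toward its -x end, which faces roughly to the robot, on a plywood base, with a clear-walled chamber under a blue lid at the upper (+x) end and an open front half that ends at an upright metal stop whose inner face is at x = -134. Origin: centre of the underside, on the table; z up, y to its left seen from the stop
- lever (a joint): angle of the lever beside the chute, on its -y side: 0 up (rest), 0.46 rad fully pressed. Hinge axis parallel to the dispenser's y through (-10, -66, 100) mm in the dispenser's frame; a spring and the lid push it back up, needing about 1.5 to 3 N at the pad to hold it down; it springs up and slams the lid if let go
- lever_pad (a point): middle of the top face of the lever's red ribbed pad, 48 x 48 mm and 10 thick, flat on top at rest; moves with the lever. At rest at (-175, -96, 117) mm in the dispenser's frame; as the lever is pressed it swings 75 mm down to about 42 mm above the table, 10 mm toward the dispenser's +x, and the pad tilts with the lever, its outer end down, by 0.46 rad (a broad fingertip then bears on its higher, inner side and presses the lever a few mm deeper). Free space above and round it
- lid (a joint): angle of the blue lid, driven by the lever through a rod: 0 shut, 1.69 times the lever's angle, 0.78 rad fully open. Its hinge is across the upper rear of the chamber, 112 mm to +x of the origin, 175 mm high; its front flap (78 mm wide, 82 high) holds the soap back when shut and swings forward and up when open, reaching 260 mm above the table
- lid_edge (a point): middle of the lower edge of the lid's front flap, 94 mm above the table when shut
- soap_rose_03: grey-mauve rose-shaped soap, 68 mm across and 34 high, about 85 g, lying on the chute in the chamber behind the flap; origin: centre of its underside. With the lid open it slides about 150 mm down the chute by itself within a second or so and rests against the front stop, its origin then about 96 mm to -x of the dispenser's origin
- soap_cloud_21: bystander: turquoise bubbly soap, 69 mm across, 35 high, on the table to the left of the dispenser; origin at the underside's centre
- soap_dahlia_24: bystander: olive petalled soap, 75 mm across, 35 high, on the table to the left of the dispenser; origin at the underside's centre
- dial_timer: bystander: cream dial timer with a red grip, 61 mm across, 42 high, on the table on the lever's side; origin at the underside's centre
- soap_rose_04: bystander: black rose-shaped soap, 69 mm across, 34 high, on the table on the lever's side near the chamber; origin at the underside's centre

How it is judged:
By the outcome, as a careful person would: the job done as asked, in the order asked, and still so for the second after the job is handed in, with the robot touching nothing.
It also fails if it takes over 45 s, if anything falls off the work surface, if the arm or the gripper's body presses on something with over 40 N, if the wrist force passes 120 N, or if a joint passes its speed limit or range.

## Robot

A 6-joint arm with a two-finger parallel gripper is mounted at the origin on a cart in front of the work surface, level with it; the furniture and walls round the work are solid. World frame = base frame: x ahead of the robot, y to its left, z up, the work surface at z = 0. Lengths are in m, angles in rad, forces in N, time in s.
With the tool pointing down it reaches from about 0.25 to 0.725 m from the base axis. Payload 4 kg.
Tool frame: the origin (TCP) lies at the very end of the fingers, on their centre line; the grasp point (between the pads) lies 19 mm behind it; z points along the fingers, y is the direction in which the jaws open and shut (so a half turn about z gives the same grasp; the last joint's range is limited). The gripper opens to 85 mm and grips with 20 to 120 N. Pads are 22 mm wide; open, the fingers measure 114 mm over their backs; the gripper's body (76 mm by 85 mm) begins 54 mm behind the grasp point. The pads swing forward as they close: fully open they stand 13 mm farther back than shut.
Start: joints at [1.113, 0.241, 0.005, 1.335, 0, 1.571], TCP at [0.221, 0.449, 0.231] pointing down, gripper open.
Joint ranges: [-2.72, 2.72], [-1.05, 1.87], [-1.09, 1.28], [-1.99, 2.15], [-1.42, 1.44], [-3.14, 3.14]. Speed limits (rad/s): [2.79, 2.79, 3.14, 3.14, 3.14, 3.14].

## Interface

Orientations are given as a unit quaternion [x, y, z, w].
In Python, from workcell import bot, camera gives the robot as it stands. The module is installed in compiled form; this text tells all that it offers.
- The arm moves only by the tool send_rows, never from a script. Its argument "deltas" is a list of rows, each an object with "grip": the opening, from 0 (shut) to 1 (fully open); "translation": the shift along the tool's x, y, z in m, a list of three; "twist": the turn, a rotation vector about the tool's x, y, z in degrees, a list of three. A call has 1 to 5 rows; each row is the pose to reach, as a shift and turn from the pose measured when the call began, along the tool's axes at that moment; what a row does not reach only later rows make up. A row lasts 1/8 s, in which the tool goes at most 62.5 mm and 10.7 degrees, less where a joint would pass 70% of its speed; a pose out of reach is approached as far as the arm can. A call with a gripper value outside its range is refused whole. The fingers move at their own pace and stop on an object; the grip force is fixed at half the most. Time passes only in rows, so rows that repeat a pose let the fingers close. It gives the time, the measured TCP pose, the force and the opening at its end, in the units of the state.
- bot.get_obs(): the state, without advancing time (a new reading comes with each control period).
- camera(name): name is "scene" or "top" or "wrist"; returns a dict with "color" (384x512x3 uint8, blue, green, red), "intrinsics" (3x3 intrinsics, pixels), "xyz" and "rotation" of the camera in the world. Camera axes: x right, y down, z forward; pixel columns grow to the right and rows downward; lengths in m; the calibration is good to about 2 mm. The wrist camera is an equidistant fisheye: a pixel r from the principal point sees the ray r / f radians off the axis. A picture is of the moment at which its call begins. There is no depth.
- bot.job_done(): hands the job in, once; it reports no verdict.
The state is a dict: "clock": time; "joint_pos": joint angles; "joint_vel": joint speeds; "tau": joint torques, N m; "eef_pos": TCP position; "tool_rot": TCP orientation; "ft_force": force on the tool from outside, world axes, zero at the start; "ft_torque": the same for the moment, N m; "grip_width": finger opening in m.
Only numpy, scipy, OpenCV 4.12 (cv2) and the standard library are available. Lean on these libraries where they do the work, as an engineer would, in place of code of your own. Each camera call takes 0.05 s, during which the arm holds its last target.

## Working session

There is one attempt and no reset: what is moved stays moved. The work goes in short steps, Python scripts to look and compute and a tool call to move; the robot and the scene stay as the last step left them, time stands still between calls to the robot, and variables do not carry over. Pictures are saved under pics/ and viewed, and the job is handed in when it is done.

Besides the shell and the picture viewer there is one more tool, called after ">>>" as name(argument=value, ...) on one line, values as JSON. send_rows: Moves the arm, as the interface text tells. Its arguments: {"type":"object","properties":{"deltas":{"type":"array","items":{"type":"object","properties":{"grip":{"type":"number"},"translation":{"type":"array","items":{"type":"number"}},"twist":{"type":"array","items":{"type":"number"}}}}}},"required":["deltas"]}

```bash
mkdir -p pics; ls; python3 - <<'E'
from workcell import bot,camera
import cv2,numpy as np
np.set_printoptions(precision=4,suppress=True)
o=bot.get_obs()
for k,v in o.items(): print(k,v)
for n in ["scene","top"]:
    c=camera(n); cv2.imwrite(f"pics/{n}0.png",c["color"]); print(n,c["intrinsics"],c["xyz"],c["rotation"])
E
```

```text
pics
clock 0.0
joint_pos [1.113  0.2414 0.0038 1.3352 0.     1.5708]
joint_vel [-0.0002  0.0015 -0.      0.0015  0.0003  0.0011]
tau [  0.001  -37.2315  25.2411   0.0169   0.0003   0.    ]
eef_pos [0.2207 0.448  0.2304]
tool_rot [ 0.2269  0.9739 -0.001  -0.0002]
ft_force [-0.6101  0.6422 -0.0532]
ft_torque [ 0.0069 -0.0038 -0.0329]
grip_width 0.08521293120803293
scene [[436.3985   0.     257.1879]
 [  0.     436.3985 189.3998]
 [  0.       0.       1.    ]] [ 0.0045 -0.4487  0.7147] [ 0.8053 -0.3905  0.2023 -0.3976]
top [[463.275    0.     261.5499]
 [  0.     463.275  201.913 ]
 [  0.       0.       1.    ]] [0.5545 0.0091 1.0194] [-0.7048  0.7083 -0.0288  0.0269]
```

View pics/scene0.png

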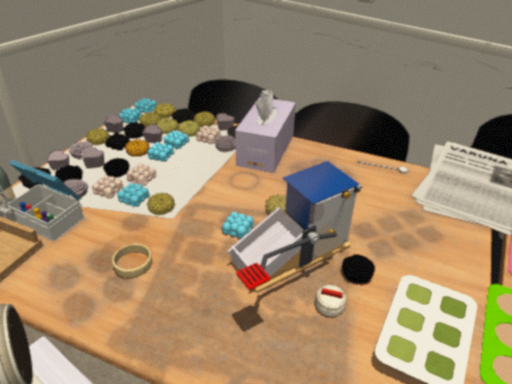

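View pics/top0.png

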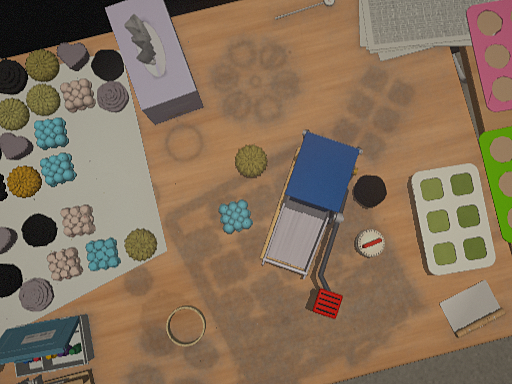

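The red pad is at about (327,304) in top and (253,275) in scene. The blue lid is at (322,170) in top, and the timer at (370,243) with its own red grip. Next I measure the pad's position and yaw.

```bash
cat > h.py <<'E'
from workcell import bot,camera
import cv2,numpy as np
from scipy.spatial.transform import Rotation as R
np.set_printoptions(precision=4,suppress=True)
def ray(c,uv):
    K=np.array(c["intrinsics"]);d=np.linalg.inv(K)@[uv[0],uv[1],1]
    q=np.array(c["rotation"]);M=q if q.ndim==2 else R.from_quat(q).as_matrix()
    d=M@d
    return np.array(c["xyz"]),d/np.linalg.norm(d)
def plane(c,uv,z):
    p,d=ray(c,uv);return p+d*(z-p[2])/d[2]
def tri(c1,u1,c2,u2):
    p,d=ray(c1,u1);q,e=ray(c2,u2)
    s=np.linalg.lstsq(np.stack([d,-e],1),q-p,rcond=None)[0]
    a,b=p+s[0]*d,q+s[1]*e
    return (a+b)/2,np.linalg.norm(a-b)
def red(c):
    h=cv2.cvtColor(c["color"],cv2.COLOR_BGR2HSV)
    m=(((h[...,0]<8)|(h[...,0]>172))&(h[...,1]>170)&(h[...,2]>90)).astype(np.uint8)
    m=cv2.morphologyEx(m,cv2.MORPH_CLOSE,np.ones((5,5)))
    cs,_=cv2.findContours(m,cv2.RETR_EXTERNAL,cv2.CHAIN_APPROX_NONE)
    return max(cs,key=cv2.contourArea)
E
python3 - <<'E'
from h import *
t=camera("top");s=camera("scene")
ct,cs=red(t),red(s)
for n,c,k in(("top",t,ct),("scene",s,cs)):
    b=cv2.boxPoints(cv2.minAreaRect(k)); print(n,cv2.contourArea(k),cv2.minAreaRect(k))
    w=np.array([plane(c,p,.117) for p in b]);print(w, w.mean(0), np.linalg.norm(np.diff(w,axis=0),axis=1))
print(tri(t,cv2.minAreaRect(ct)[0],s,cv2.minAreaRect(cs)[0]))
# lid top, z ~0.175+
h=cv2.cvtColor(t["color"],cv2.COLOR_BGR2HSV)
m=((abs(h[...,0].astype(int)-112)<10)&(h[...,1]>140)).astype(np.uint8)
k,_=cv2.findContours(m,cv2.RETR_EXTERNAL,cv2.CHAIN_APPROX_NONE);k=max(k,key=cv2.contourArea)
b=cv2.boxPoints(cv2.minAreaRect(k));print(b);w=np.array([plane(t,p,.178) for p in b]);print(w,w.mean(0))
d=np.diff(w,axis=0);print(np.degrees(np.arctan2(d[:,1],d[:,0])),np.linalg.norm(d,axis=1))
for uv,z in (((262,262),.05),((306,273),.05)): print(plane(t,uv,z))
for uv in ((370,243),): print("timer",plane(t,uv,.03))
im=cv2.resize(t["color"][110:330,220:420],None,fx=2.7,fy=2.7,interpolation=cv2.INTER_CUBIC);cv2.imwrite("pics/tz.png",im)
im=cv2.resize(s["color"][150:340,200:400],None,fx=3,fy=3,interpolation=cv2.INTER_CUBIC);cv2.imwrite("pics/sz.png",im)
E
```

```text
top 553.5 ((327.1499938964844, 303.0500183105469), (24.349536895751953, 24.6657657623291), 18.43494987487793)
[[ 0.4155 -0.0887  0.117 ]
 [ 0.4599 -0.1044  0.117 ]
 [ 0.445  -0.1486  0.117 ]
 [ 0.4008 -0.1328  0.117 ]] [ 0.4303 -0.1186  0.117 ] [0.047  0.0467 0.0469]
scene 492.5 ((252.99851989746094, 274.71954345703125), (23.91385269165039, 27.400156021118164), 60.642250061035156)
[[ 0.4161 -0.0898  0.117 ]
 [ 0.47   -0.1033  0.117 ]
 [ 0.4424 -0.151   0.117 ]
 [ 0.392  -0.1367  0.117 ]] [ 0.4301 -0.1202  0.117 ] [0.0555 0.0552 0.0524]
(array([ 0.4303, -0.1193,  0.1152]), np.float64(0.0010616485021434406))
[[284.8367 193.4751]
 [306.0297 131.8227]
 [359.2139 150.1048]
 [338.0209 211.7572]]
[[ 0.6362 -0.036   0.178 ]
 [ 0.7503 -0.0761  0.178 ]
 [ 0.7157 -0.1735  0.178 ]
 [ 0.6023 -0.1324  0.178 ]] [ 0.6761 -0.1045  0.178 ]
[ -19.3874 -109.5443  160.0909] [0.1209 0.1034 0.1206]
[0.5059 0.0059 0.05  ]
[ 0.4827 -0.0852  0.05  ]
timer [ 0.5438 -0.2242  0.03  ]
```

View pics/tz.png

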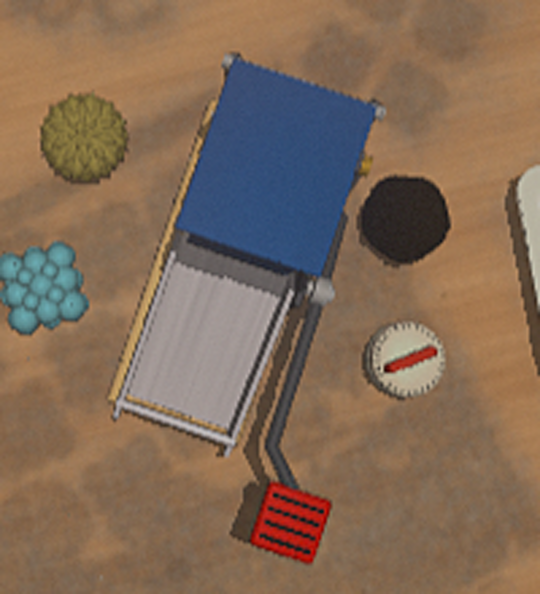

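View pics/sz.png

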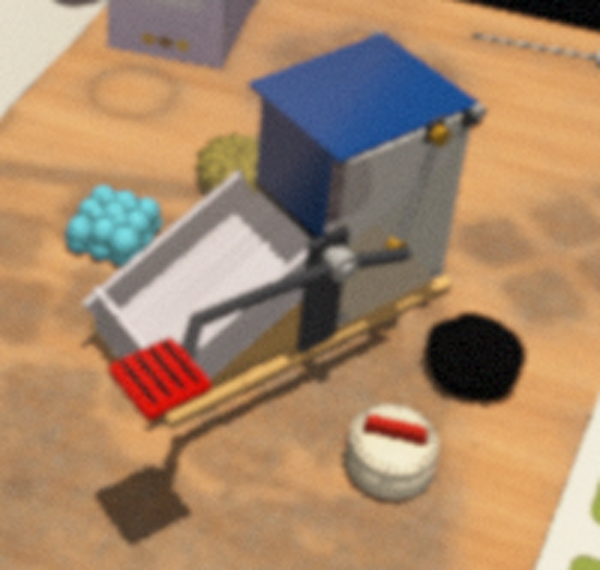

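The pad is at about (0.430, -0.119, 0.116) and the two views agree to 1 mm. Its sides measure 47 mm against the stated 48. The dispenser's yaw is about -19.5° (the lid gives -19.5°, the pad -19.3°), and its implied stop position fits the image. I'm moving over the pad with the jaws shut, in stages, checking joint 6.

>>> send_rows(deltas=[{"grip":0,"translation":[-0.04,-0.04,0],"twist":[0,0,0]},{"grip":0,"translation":[-0.08,-0.076,0],"twist":[0,0,0]},{"grip":0,"translation":[-0.12,-0.114,0],"twist":[0,0,0]},{"grip":0,"translation":[-0.16,-0.152,0],"twist":[0,0,0]},{"grip":0,"translation":[-0.2,-0.19,0],"twist":[0,0,0]}])

```text
clock: 0.82
eef_pos: [0.3165, 0.1877, 0.231]
tool_rot: [0.227, 0.974, -0.001, 0.0]
ft_force: [1.3, 0.2, 0.2]
grip_width: 0.0001
```

```bash
cat > st.py <<'E'
from h import *
import sys
o=bot.get_obs()
print(o["clock"],o["eef_pos"],o["joint_pos"],o["ft_force"],o["grip_width"])
M=R.from_quat(o["tool_rot"]).as_matrix();print(M)
t=np.array([float(v) for v in sys.argv[1:4]])
print("delta tool",M.T@(t-o["eef_pos"]),"yaw x",np.degrees(np.arctan2(M[1,0],M[0,0])))
E
python3 st.py .430 -.119 .165
```

```text
0.825 [0.3165 0.1877 0.231 ] [ 0.5361 -0.0219 -0.2952  1.298  -0.0009  0.9932] [1.2553 0.1661 0.2015] 7.38363344881879e-05
[[-0.8973  0.4414 -0.    ]
 [ 0.4414  0.8973 -0.001 ]
 [-0.0005 -0.0009 -1.    ]]
delta tool [-0.2372 -0.2251  0.0663] yaw x 153.80844832753235
```

>>> send_rows(deltas=[{"grip":0,"translation":[-0.045,-0.043,0.012],"twist":[0,0,-2]},{"grip":0,"translation":[-0.095,-0.09,0.026],"twist":[0,0,-4]},{"grip":0,"translation":[-0.145,-0.138,0.04],"twist":[0,0,-6.5]},{"grip":0,"translation":[-0.195,-0.185,0.054],"twist":[0,0,-6.5]},{"grip":0,"translation":[-0.237,-0.225,0.066],"twist":[0,0,-6.5]}])

```text
clock: 1.45
eef_pos: [0.4227, -0.1003, 0.1696]
tool_rot: [0.171, 0.985, -0.0, 0.0]
ft_force: [1.3, -0.4, 0.3]
grip_width: -0.0
```

>>> send_rows(deltas=[{"grip":0,"translation":[0,0,0],"twist":[0,0,0]}])

```text
clock: 1.58
eef_pos: [0.4229, -0.1037, 0.1684]
tool_rot: [0.175, 0.985, -0.001, -0.0]
ft_force: [-1.1, 0.7, -0.6]
grip_width: -0.0
```

```bash
python3 st.py .430 -.119 .120; python3 - <<'E'
from h import *
s=camera("scene");t=camera("top")
a=cv2.resize(s["color"][150:340,200:400],None,fx=2,fy=2);b=cv2.resize(t["color"][150:340,220:420],None,fx=2,fy=2)
cv2.imwrite("pics/m1.png",np.hstack([a,b]))
E
```

```text
1.575 [ 0.4229 -0.1037  0.1684] [-0.2396  0.1547 -0.2724  1.1441 -0.0012  0.1113] [-1.0725  0.7277 -0.594 ] -3.302349663932469e-05
[[-0.9391  0.3438 -0.0007]
 [ 0.3438  0.9391 -0.0011]
 [ 0.0003 -0.0012 -1.    ]]
delta tool [-0.012  -0.0119  0.0484] yaw x 159.8928384082408
```

View pics/m1.png

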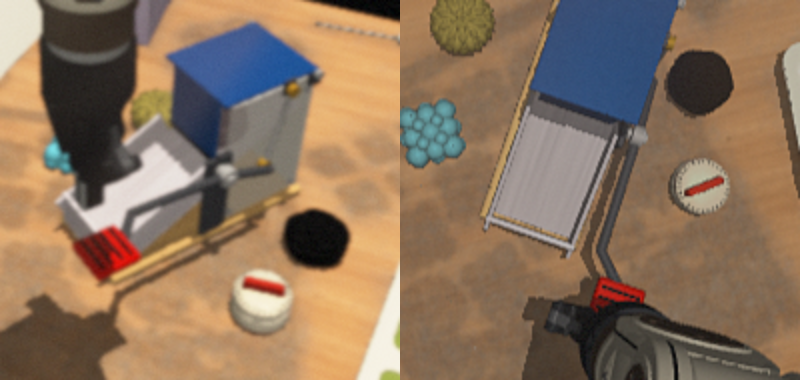

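The picture shows the shut fingertips just above and slightly inboard of the pad. The tool axes now line up with the dispenser: tool x is its -x and tool y is its +y. I'll correct laterally and go down to just above the pad.

>>> send_rows(deltas=[{"grip":0,"translation":[-0.008,-0.012,0.01],"twist":[0,0,0]},{"grip":0,"translation":[-0.01,-0.014,0.03],"twist":[0,0,0]},{"grip":0,"translation":[-0.01,-0.014,0.04],"twist":[0,0,0]},{"grip":0,"translation":[-0.01,-0.014,0.04],"twist":[0,0,0]}])

```text
clock: 2.17
eef_pos: [0.4259, -0.1164, 0.1284]
tool_rot: [0.172, 0.985, 0.0, -0.001]
ft_force: [0.1, -0.4, -0.6]
grip_width: -0.0003
```

```bash
python3 st.py .430 -.119 .117
```

```text
2.175 [ 0.4259 -0.1164  0.1284] [-0.2666  0.2053 -0.3229  1.0453 -0.0003  0.0781] [ 0.0658 -0.4373 -0.6354] -0.0002504405127338644
[[-0.9412  0.3379 -0.0027]
 [ 0.3379  0.9412  0.0005]
 [ 0.0027 -0.0005 -1.    ]]
delta tool [-0.0047 -0.001   0.0114] yaw x 160.2479999865503
```

>>> send_rows(deltas=[{"grip":0,"translation":[-0.001,0,0.012],"twist":[0,0,0]},{"grip":0,"translation":[-0.002,0,0.022],"twist":[0,0,0]},{"grip":0,"translation":[-0.004,0,0.034],"twist":[0,0,0]},{"grip":0,"translation":[-0.006,0,0.046],"twist":[0,0,0]},{"grip":0,"translation":[-0.008,0,0.056],"twist":[0,0,0]}])

```text
clock: 2.8
eef_pos: [0.4325, -0.1189, 0.0711]
tool_rot: [0.172, 0.985, 0.0, -0.002]
ft_force: [-3.1, 1.7, 3.2]
grip_width: 0.0004
```

```bash
python3 st.py .430 -.119 .045; python3 - <<'E'
from h import *
s=camera("scene");t=camera("top")
a=cv2.resize(s["color"][150:340,200:400],None,fx=2,fy=2);b=cv2.resize(t["color"][150:340,220:420],None,fx=2,fy=2)
cv2.imwrite("pics/m2.png",np.hstack([a,b]))
E
```

```text
2.8 [ 0.4325 -0.1189  0.0711] [-0.2681  0.2868 -0.3866  0.9023 -0.0001  0.0767] [-3.0666  1.6852  3.1858] 0.0004120636813566394
[[-0.9411  0.338  -0.0048]
 [ 0.338   0.9411  0.0012]
 [ 0.0049 -0.0005 -1.    ]]
delta tool [ 0.0022 -0.001   0.0261] yaw x 160.24409637082343
```

View pics/m2.png

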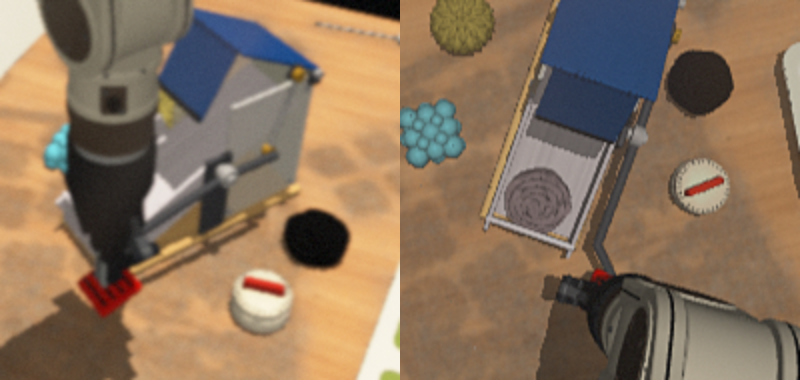

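The lid is partly open and the soap is already near the stop. I'll continue to full press, watching the force.

>>> send_rows(deltas=[{"grip":0,"translation":[-0.001,0,0.01],"twist":[0,0,0]},{"grip":0,"translation":[-0.001,0,0.018],"twist":[0,0,0]},{"grip":0,"translation":[-0.001,0,0.023],"twist":[0,0,0]},{"grip":0,"translation":[-0.001,0,0.023],"twist":[0,0,0]}])

```text
clock: 3.4
eef_pos: [0.4336, -0.1195, 0.0477]
tool_rot: [0.172, 0.985, -0.0, -0.002]
ft_force: [0.6, 0.9, 3.1]
grip_width: -0.0001
```

```bash
python3 st.py .430 -.119 .045; python3 - <<'E'
from h import *
s=camera("scene");t=camera("top")
a=cv2.resize(s["color"][150:340,200:400],None,fx=2,fy=2);b=cv2.resize(t["color"][150:340,220:420],None,fx=2,fy=2)
cv2.imwrite("pics/m3.png",np.hstack([a,b]))
E
```

```text
3.4 [ 0.4336 -0.1195  0.0477] [-0.2684  0.3212 -0.4127  0.8417 -0.0006  0.0765] [0.5772 0.8595 3.1338] -0.00014821966206533544
[[-0.9411  0.3381 -0.0048]
 [ 0.3381  0.9411  0.0007]
 [ 0.0047 -0.001  -1.    ]]
delta tool [ 0.0036 -0.0008  0.0027] yaw x 160.23724041278103
```

View pics/m3.png

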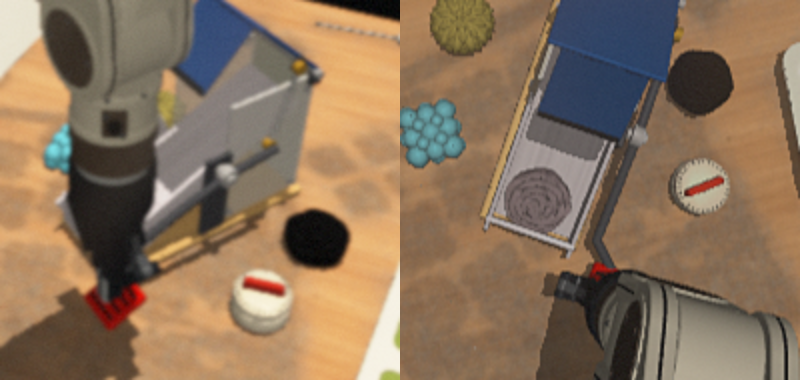

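>>> send_rows(deltas=[{"grip":0,"translation":[0,0,0.003],"twist":[0,0,0]},{"grip":0,"translation":[0,0,0.003],"twist":[0,0,0]}])

```text
clock: 3.75
eef_pos: [0.4337, -0.1195, 0.045]
tool_rot: [0.172, 0.985, -0.0, -0.002]
ft_force: [0.4, 0.5, 3.3]
grip_width: 0.0002
```

>>> send_rows(deltas=[{"grip":0,"translation":[0,0,0.003],"twist":[0,0,0]},{"grip":0,"translation":[0,0,0.003],"twist":[0,0,0]}])

```text
clock: 4.0
eef_pos: [0.4342, -0.1197, 0.0433]
tool_rot: [0.172, 0.985, -0.0, -0.001]
ft_force: [-2.6, 0.9, 13.9]
grip_width: -0.0001
```

The force jumped to 14 N at z = 0.043, so the lever is at its lower stop. I'll hold and check the soap and lid.

>>> send_rows(deltas=[{"grip":0,"translation":[0,0,0],"twist":[0,0,0]},{"grip":0,"translation":[0,0,0],"twist":[0,0,0]},{"grip":0,"translation":[0,0,0],"twist":[0,0,0]},{"grip":0,"translation":[0,0,0],"twist":[0,0,0]}])

```text
clock: 4.5
eef_pos: [0.4342, -0.1196, 0.0435]
tool_rot: [0.172, 0.985, -0.0, -0.001]
ft_force: [-1.8, 0.9, 6.6]
grip_width: 0.0006
```

```bash
python3 st.py .430 -.119 .117; python3 - <<'E'
from h import *
s=camera("scene");t=camera("top")
a=cv2.resize(s["color"][150:340,200:400],None,fx=2,fy=2);b=cv2.resize(t["color"][150:340,220:420],None,fx=2,fy=2)
cv2.imwrite("pics/m4.png",np.hstack([a,b]))
p=plane(t,(220+538/2,150+200/2),.085) # soap approx
th=np.radians(-19.5);Rm=np.array([[np.cos(th),-np.sin(th)],[np.sin(th),np.cos(th)]])
print("soap in disp",Rm.T@(p[:2]-[.627,-.087]))
E
```

```text
4.5 [ 0.4342 -0.1196  0.0435] [-0.2684  0.3268 -0.4183  0.8285 -0.0007  0.0765] [-1.836   0.948   6.6033] 0.0006057659403043296
[[-0.9411  0.3381 -0.0029]
 [ 0.3381  0.9411  0.0001]
 [ 0.0027 -0.0009 -1.    ]]
delta tool [ 0.0043 -0.0009 -0.0735] yaw x 160.23789335379792
soap in disp [ 0.029 -0.375]
```

View pics/m4.png

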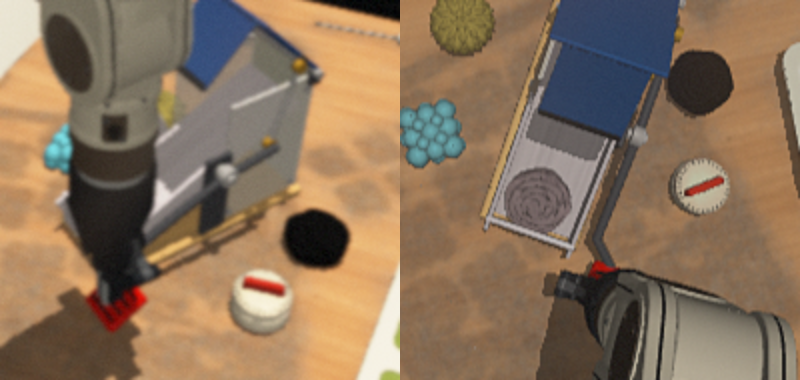

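Correcting the soap check: the right half of the picture starts at column 400, so my pixel was wrong.

```bash
python3 - <<'E'
from h import *
t=camera("top")
th=np.radians(-19.5);Rm=np.array([[np.cos(th),-np.sin(th)],[np.sin(th),np.cos(th)]])
for z in (.07,.085,.1): 
  p=plane(t,(220+138/2,150+200/2),z); print(z,"soap in disp",Rm.T@(p[:2]-[.627,-.087]))
for n in ((487-400,219),(572-400,250)):
  p=plane(t,(220+n[0]/2,150+n[1]/2),.08); print("stop corner",Rm.T@(p[:2]-[.627,-.087]))
E
```

```text
0.07 soap in disp [-0.1032  0.0036]
0.085 soap in disp [-0.1032  0.0046]
0.1 soap in disp [-0.1032  0.0055]
stop corner [-0.1381  0.0466]
stop corner [-0.1393 -0.0443]
```

>>> send_rows(deltas=[{"grip":0,"translation":[0.0,0,-0.0025],"twist":[0,0,0]},{"grip":0,"translation":[0.0,0,-0.005],"twist":[0,0,0]},{"grip":0,"translation":[0.001,0,-0.0075],"twist":[0,0,0]},{"grip":0,"translation":[0.001,0,-0.01],"twist":[0,0,0]},{"grip":0,"translation":[0.001,0,-0.0125],"twist":[0,0,0]}])

```text
clock: 5.28
eef_pos: [0.4328, -0.1192, 0.056]
tool_rot: [0.172, 0.985, -0.0, -0.002]
ft_force: [-2.3, 0.8, 2.7]
grip_width: 0.0001
```

The soap is 35 mm from the stop's face, so it rests against the stop. The fingers still carry 2.7 N, and I'll keep easing up.

>>> send_rows(deltas=[{"grip":0,"translation":[0.0,0,-0.0025],"twist":[0,0,0]},{"grip":0,"translation":[0.0,0,-0.005],"twist":[0,0,0]},{"grip":0,"translation":[0.001,0,-0.0075],"twist":[0,0,0]},{"grip":0,"translation":[0.001,0,-0.01],"twist":[0,0,0]},{"grip":0,"translation":[0.001,0,-0.0125],"twist":[0,0,0]}])

```text
clock: 5.9
eef_pos: [0.4319, -0.1189, 0.0687]
tool_rot: [0.172, 0.985, -0.0, -0.002]
ft_force: [-2.4, 1.4, 1.9]
grip_width: -0.0002
```

>>> send_rows(deltas=[{"grip":0,"translation":[0.0,0,-0.0025],"twist":[0,0,0]},{"grip":0,"translation":[0.0,0,-0.005],"twist":[0,0,0]},{"grip":0,"translation":[0.001,0,-0.0075],"twist":[0,0,0]},{"grip":0,"translation":[0.001,0,-0.01],"twist":[0,0,0]},{"grip":0,"translation":[0.001,0,-0.0125],"twist":[0,0,0]}])

```text
clock: 6.52
eef_pos: [0.431, -0.1185, 0.0813]
tool_rot: [0.172, 0.985, -0.0, -0.002]
ft_force: [-1.3, 1.0, 1.8]
grip_width: 0.0
```

>>> send_rows(deltas=[{"grip":0,"translation":[0.0,0,-0.002],"twist":[0,0,0]},{"grip":0,"translation":[0.0,0,-0.004],"twist":[0,0,0]},{"grip":0,"translation":[0.001,0,-0.006],"twist":[0,0,0]},{"grip":0,"translation":[0.001,0,-0.008],"twist":[0,0,0]},{"grip":0,"translation":[0.001,0,-0.01],"twist":[0,0,0]}])

```text
clock: 7.15
eef_pos: [0.4305, -0.1183, 0.0916]
tool_rot: [0.172, 0.985, -0.0, -0.001]
ft_force: [-1.2, -0.3, 2.1]
grip_width: 0.0002
```

Still in contact. I'll slow down for the last 25 mm.

>>> send_rows(deltas=[{"grip":0,"translation":[0.0,0,-0.0015],"twist":[0,0,0]},{"grip":0,"translation":[0.0,0,-0.003],"twist":[0,0,0]},{"grip":0,"translation":[0.0,0,-0.0045],"twist":[0,0,0]},{"grip":0,"translation":[0.0,0,-0.006],"twist":[0,0,0]},{"grip":0,"translation":[0.0,0,-0.0075],"twist":[0,0,0]}])

```text
clock: 7.78
eef_pos: [0.4303, -0.1182, 0.0992]
tool_rot: [0.172, 0.985, -0.0, -0.002]
ft_force: [-1.6, 0.5, 1.3]
grip_width: 0.0002
```

>>> send_rows(deltas=[{"grip":0,"translation":[0.0,0,-0.0015],"twist":[0,0,0]},{"grip":0,"translation":[0.0,0,-0.003],"twist":[0,0,0]},{"grip":0,"translation":[0.0,0,-0.0045],"twist":[0,0,0]},{"grip":0,"translation":[0.0,0,-0.006],"twist":[0,0,0]},{"grip":0,"translation":[0.0,0,-0.0075],"twist":[0,0,0]}])

```text
clock: 8.4
eef_pos: [0.4304, -0.1183, 0.1068]
tool_rot: [0.172, 0.985, -0.0, -0.002]
ft_force: [-1.6, -0.3, 2.4]
grip_width: 0.0001
```

>>> send_rows(deltas=[{"grip":0,"translation":[0.0,0,-0.0015],"twist":[0,0,0]},{"grip":0,"translation":[0.0,0,-0.003],"twist":[0,0,0]},{"grip":0,"translation":[0.0,0,-0.0045],"twist":[0,0,0]},{"grip":0,"translation":[0.0,0,-0.006],"twist":[0,0,0]},{"grip":0,"translation":[0.0,0,-0.0075],"twist":[0,0,0]}])

```text
clock: 9.02
eef_pos: [0.4308, -0.1184, 0.1145]
tool_rot: [0.172, 0.985, -0.0, -0.001]
ft_force: [0.6, 0.2, 0.8]
grip_width: 0.0003
```

>>> send_rows(deltas=[{"grip":0,"translation":[0.0,0,-0.0015],"twist":[0,0,0]},{"grip":0,"translation":[0.0,0,-0.003],"twist":[0,0,0]},{"grip":0,"translation":[0.0,0,-0.0045],"twist":[0,0,0]},{"grip":0,"translation":[0.0,0,-0.006],"twist":[0,0,0]},{"grip":0,"translation":[0.0,0,-0.0075],"twist":[0,0,0]}])

```text
clock: 9.65
eef_pos: [0.4307, -0.1184, 0.122]
tool_rot: [0.172, 0.985, -0.0, -0.001]
ft_force: [-0.1, -0.2, 0.2]
grip_width: -0.0001
```

Contact was lost at the pad's rest height, so I'll back off straight up and check.

>>> send_rows(deltas=[{"grip":0,"translation":[0,0,-0.01],"twist":[0,0,0]},{"grip":0,"translation":[0,0,-0.03],"twist":[0,0,0]},{"grip":0,"translation":[0.02,-0.01,-0.06],"twist":[0,0,0]},{"grip":0,"translation":[0.05,-0.01,-0.09],"twist":[0,0,0]},{"grip":0,"translation":[0.08,-0.01,-0.11],"twist":[0,0,0]}])

```text
clock: 10.28
eef_pos: [0.3522, -0.1007, 0.2342]
tool_rot: [0.172, 0.985, -0.0, -0.0]
ft_force: [0.5, -0.3, 0.3]
grip_width: 0.0
```

>>> send_rows(deltas=[{"grip":0,"translation":[0,0,0],"twist":[0,0,0]},{"grip":0,"translation":[0,0,0],"twist":[0,0,0]},{"grip":0,"translation":[0,0,0],"twist":[0,0,0]}])

```text
clock: 10.65
eef_pos: [0.3525, -0.1008, 0.2336]
tool_rot: [0.172, 0.985, -0.0, -0.001]
ft_force: [-0.7, -0.4, 0.9]
grip_width: -0.0002
```

```bash
python3 - <<'E'
from h import *
s=camera("scene");t=camera("top")
a=cv2.resize(s["color"][150:340,200:400],None,fx=2,fy=2);b=cv2.resize(t["color"][150:340,220:420],None,fx=2,fy=2)
cv2.imwrite("pics/m5.png",np.hstack([a,b]))
o=bot.get_obs();print(o["clock"],o["eef_pos"],o["ft_force"])
c=red(s);print(cv2.minAreaRect(c),cv2.contourArea(c))
E
```

```text
10.75 [ 0.3523 -0.1007  0.2335] [ 0.7114 -1.0525  0.0032]
((252.87982177734375, 274.78631591796875), (23.91385269165039, 27.672523498535156), 60.642250061035156) 503.0
```

View pics/m5.png

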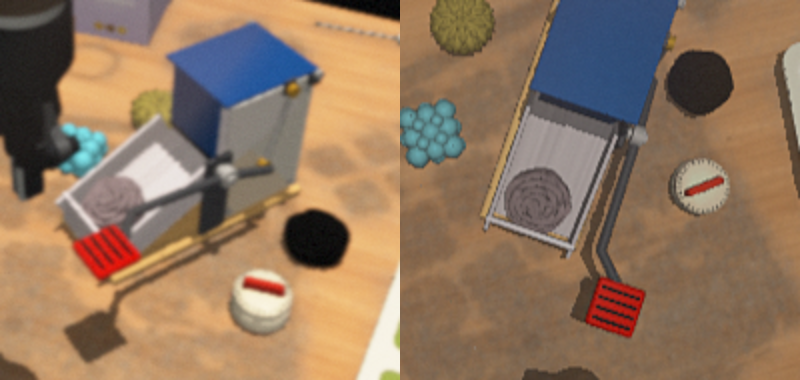

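The lid is shut, the pad is back at its rest pixel (253,275), and the soap sits at the stop at (538,200) in the picture. The bystanders are where they were and the arm is clear.

```bash
python3 -c "
from workcell import bot
print(bot.job_done())"
```

```text
the job is handed in; nothing more can be done
None
```

The job is done and handed in. With the jaws shut, I pressed the red lever down to its stop, where the force jumped to about 14 N at a fingertip height of 43 mm. The lid opened and the rose soap slid out to the front stop.

I then raised the fingers at about 20 mm/s, slowing to 12 mm/s for the last 25 mm. They read 1.3–2.7 N on the way up and fell to near zero at the pad's rest height, so the lid closed without a slam. I backed the arm clear at about 10.7 s, against the 45 s limit.

- **Lever and lid:** In the last pictures the lid is shut and the pad is back at its starting image position, to within a fraction of a pixel.
- **Soap:** It stayed at the stop. I measured its position while the lid was open: the middle of its top was about 103 mm to -x of the dispenser's origin. The expected 96 mm is for its underside on the tilted chute, so the two agree roughly.
- **Bystanders:** By eye, the bystanders near the dispenser had not moved.

My first soap measurement used a wrong pixel offset; I redid it before raising the lever. No other check failed or disagreed.

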